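# Build up the press stack for a pulley bearing

## Task

Get the blue idler pulley ready for pressing in its ball bearing. On the steel press plate, from the bottom up and in this order, seat the white support ring flat round the plate's raised register, set the pulley in the ring with its spigot down, start the bearing level in the recess on top of the pulley, and last stand the wide-shouldered steel driver on the bearing with its pilot down in the bore. Leave the narrow brass driver in the wooden stand and the carton, caliper and solvent bottle where they are, and let go of everything.

Things in the scene. Friction and masses are not known exactly. Their poses are not given: they have to be found in the camera images.
- press_plate: Square grey steel plate, 110 x 110 x 16 mm, fixed flat on the right bench (top at z = 0). In its middle a round register 40 mm in diameter and 6 mm high (its top 22 mm above the plate's underside), bevelled 1.5 mm. Origin: centre of the underside, z up, x and y along the sides.
- support_ring: Loose plain white plastic ring on the left bench (top at z = 0.002): 64 mm outside diameter, 22 mm high, 44 mm through bore bevelled 2 mm at both ends; same both ways up. Origin: axis at the underside, z up. Seated round the register, its underside is 16 mm above the plate's underside.
- pulley: Loose blue pulley, upright on the left bench: body 60 mm in diameter, 24 mm high, with a belt groove; below it a spigot 40 mm in diameter, 10 mm high. In its top a lead-in recess 43 mm in diameter, 5 mm deep, mouth bevelled 2.5 mm (the bore below is a tight press fit). Origin: axis at the spigot's underside, z up. Seated: spigot in the ring's bore, body on the ring, origin 12 mm above the ring's.
- bearing: Loose double-row ball bearing, steel rings and dark seals, lying flat on the left bench: 40 mm outside diameter, 17.5 mm high, 17 mm bore; lower edge bevelled 1.8 mm, upper bore edge 2 mm. Origin: axis at the underside, z up. Started in the pulley it rests on the recess floor, origin 29 mm above the pulley's, 12.5 mm proud.
- wide_driver: Loose bright steel driver, upright in one hole of the wooden stand: pilot 14 mm in diameter, 12 mm long with tapered tip; above it a flat shoulder 38 mm in diameter, 10 mm thick; then a knurled stem 26 mm in diameter, 38 mm long, to hold it by (60 mm in all). Origin: axis at the pilot's tip, z up. On the bearing the shoulder rests on its top, origin 5.5 mm above the bearing's.
- narrow_driver: Loose brass driver in the other hole of the stand, not wanted here: like the steel one but with a shoulder of only 24 mm and a stem of 20 mm. Origin: on the axis at the pilot's tip.
- driver_stand: Light wooden block, 56 x 124 x 20 mm, fixed on the right bench, with two 18 mm holes 32 mm either side of its centre along its y axis; each holds a driver, the shoulder resting on the block. Origin: centre of the underside, z up.
- bearing_carton: White carton, 60 x 100 x 46 mm, a bystander on the left bench. Origin: centre of the underside.
- caliper: Steel vernier caliper, 66 x 200 x 11 mm, lying flat on the left bench, a bystander. Origin: centre of the underside.
- solvent_bottle: White dispenser bottle with a steel lid, 63 mm in diameter, 124 mm high, standing on the right bench's near end beside the bench supply, a bystander. Origin: centre of the underside.

How it is judged (in metres and radians):
On the way, in this order (a step that is already met when the one before it is completed fails the run):
1. The white support ring lies seated on the plate round its register, let go (horizontal distance between support_ring and press_plate below 0.004 m and z of support_ring in the frame of press_plate between 0.0135 and 0.0185 m and angle between support_ring's own z axis and vertical below 0.06 rad and contact force between the fingers and support_ring below 0.5 N and linear speed of support_ring below 0.02 m/s), for 0.2 s.
2. The pulley sits in the support ring, spigot down and flange on the ring, let go (horizontal distance between pulley and support_ring below 0.004 m and z of pulley in the frame of support_ring between 0.0095 and 0.0145 m and angle between pulley's own z axis and vertical below 0.06 rad and contact force between the fingers and pulley below 0.5 N and linear speed of pulley below 0.02 m/s), for 0.2 s.
3. The bearing lies square in the pulley's lead-in recess, let go (horizontal distance between bearing and pulley below 0.0035 m and z of bearing in the frame of pulley between 0.0268 and 0.0312 m and angle between bearing's own z axis and vertical below 0.06 rad and contact force between the fingers and bearing below 0.5 N and linear speed of bearing below 0.02 m/s), for 0.2 s.
At the end, for the whole second after the job is handed in: Ring round the plate's register, pulley in ring (each 4 mm off centre, 2.5 mm in height), bearing in the pulley's recess, wide driver on the bearing with pilot in the bore (each 3.5 mm, 2.2 mm); all within 0.06 rad of upright, still, not touched by the fingers (all of step 1 and all of step 2 and all of step 3 and horizontal distance between wide_driver and bearing below 0.0035 m and z of wide_driver in the frame of bearing between 0.0033 and 0.0077 m and angle between wide_driver's own z axis and vertical below 0.06 rad and contact force between the fingers and wide_driver below 0.5 N and linear speed of wide_driver below 0.02 m/s).
It fails at once if the narrow brass driver is taken out of its stand (distance of narrow_driver from where it was at the start of the episode above 0.03 m).
It fails at once if the white carton is pushed out of place (distance of bearing_carton from where it was at the start of the episode above 0.03 m).
It fails at once if the caliper is pushed out of place (distance of caliper from where it was at the start of the episode above 0.03 m).
It fails at once if the solvent bottle is pushed out of place (distance of solvent_bottle from where it was at the start of the episode above 0.03 m).
It also fails if it takes over 115 s, if anything falls off the work surface, if the arm or the gripper's body presses on something with over 40 N, if the wrist force passes 120 N, or if a joint passes its speed limit or range.

## Robot

A 6-joint arm with a two-finger parallel gripper is mounted at the origin on a cart in front of the work surface, level with it; the furniture and walls round the work are solid. World frame = base frame: x ahead of the robot, y to its left, z up, the work surface at z = 0. Lengths are in m, angles in degrees, forces in N, time in s.
With the tool pointing down it reaches from about 0.325 to 0.775 m from the base axis. Payload 9.3 kg.
Tool frame: the origin (TCP) lies midway between the tips of the shut fingers; the grasp point (between the pads) lies 19 mm behind it (env.pinch_z is the distance from the TCP to the grasp point, in m); z points along the fingers, y is the line along which they close (so a half turn about z gives the same grasp; the last joint's range is limited). The gripper opens to 85 mm and grips with 20 to 120 N. Pads are 22 mm wide; open, the fingers measure 114 mm over their backs; the gripper's body (76 mm by 85 mm) begins 54 mm behind the grasp point. The pads swing forward as they close: fully open they stand 13 mm farther back than shut.
Start: joints at [-76.639, 14.817, 1.232, 76.415, 0, 81.257], TCP at [0.207, -0.51, 0.231] pointing down, gripper open.
Joint ranges: [-174.27, 174.27], [-52.1, 104.24], [-59.71, 78.15], [-110.17, 111.67], [-87.03, 83.33], [-180, 180]. Speed limits (degrees/s): [127.2, 127.2, 159.86, 180, 180, 180].

## Interface

Orientations are given as [roll, pitch, yaw] about the fixed x, y, z axes, in that order (R = Rz(yaw) Ry(pitch) Rx(roll)).
In Python, from station import env, cams, recognise, outline_of gives the robot as it stands.
- The arm moves only by the tool apply_moves, never from a script. Its argument "motion" is one flat list of numbers, 4 for each row, row after row: the shift along the tool's x, y, z in mm, then the turn about the tool's z in degrees. A call has 1 to 10 rows; each row shifts and turns the commanded pose from where the row before left it, along the tool's axes as they then stand; what a row does not reach is not made up. A row lasts 1/12 s, in which the tool goes at most 41.7 mm and 7.16 degrees, less where a joint would pass 70% of its speed; a pose out of reach is approached as far as the arm can. A call is refused whole if a number of a shift passes 41.7 or a number of a turn 7.16, either way. A call with a gripper value outside its range is refused whole. "jaw" is the gripper's target within -1 to 1 (shut at 1, half-way at 0, fully open at -1), set as the call begins (left out, the last holds). The fingers move at their own pace and stop on an object; "newtons" is the grip in N (left out, the last holds). Time passes only in rows, so rows that do not move let the fingers close. It gives the time, the measured TCP pose, the force, the opening and the grip force at its end, in the units of the state.
- env.get_state(): the state, without advancing time (a new reading comes with each control period).
- cams.snapshot(name): name is "side" or "top" or "wrist"; returns a dict with "pixels" (480x640x3 uint8, red, green, blue), "vfov" (degrees; the focal length in pixels is half the picture's height over the tangent of half this angle, whatever the lens; pixels are square), "cx", "cy" (the principal point, pixels), "dist_coeffs" ([k1, k2, p1, p2, k3] as OpenCV has them; the pictures are not rectified), "R" (3x3) and "t" (3): a world point X has camera coordinates R X + t. Camera axes: x right, y down, z forward; pixel columns grow to the right and rows downward; lengths in m; the calibration is good to about 2 mm. A picture is of the moment at which its call begins. There is no depth.
- env.sign_off(): hands the job in; it is judged then, once.
Trained networks look in the newest picture that a camera, given by its name, has taken for a name from the list of things; names that differ only in an ending like _2 or _b are one class to them, and where a whole thing is asked for, a point or a joint stands for the part that bears it (a point fixed in the world has none). Each returns a list of dicts, best first, with "p" (0 to 1); they miss things now and then, are a little off and sometimes report something else, mostly with a low value. They report only what shows in the picture. A call takes as long as a camera call.
- recognise(query, camera): "extent" ([left, top, right, bottom] in pixels, round what is visible of it).
- outline_of(query, camera): "region" (480x640 bool, what is visible of it) and "extent" ([left, top, right, bottom] in pixels, round what is visible of it).
The state is a dict: "time": time; "joint_positions": joint angles; "qd": joint speeds; "tau": joint torques, N m; "eef_pos": TCP position; "orientation": TCP orientation; "ft_force": force on the tool from outside, world axes, zero at the start; "ft_torque": the same for the moment, N m; "opening": finger opening in m; "finger_force": force on a finger pad.
Only numpy, scipy, OpenCV 4.12 (cv2) and the standard library are available. Lean on these libraries where they do the work, as an engineer would, in place of code of your own. Each camera call takes 0.05 s, during which the arm holds its last target. There are 200 camera calls.

## Working session

There is one attempt and no reset: what is moved stays moved. The work goes in short steps, Python scripts to look and compute and a tool call to move; the robot and the scene stay as the last step left them, time stands still between calls to the robot, and variables do not carry over. Pictures are saved under pics/ and viewed, at most 16 in all, crops included, and the job is handed in when it is done.

Besides the shell and the picture viewer there is one more tool, called after "Emit:" as name(argument=value, ...) on one line, values as JSON. apply_moves: Moves the arm, as the interface text tells. Its arguments: {"type":"object","properties":{"motion":{"type":"array"},"jaw":{"type":"number"},"newtons":{"type":"number"}},"required":["motion"]}

```bash
mkdir -p pics; ls; cat > h.py <<'E'
import numpy as np, cv2
from station import env,cams,recognise,outline_of
def K(s):
    f=240/np.tan(np.radians(s['vfov'])/2); return np.array([[f,0,s['cx']],[0,f,s['cy']],[0,0,1]])
def ray(s,px):
    R=np.array(s['R']);t=np.array(s['t'])
    u=cv2.undistortPoints(np.array(px,float).reshape(-1,1,2),K(s),np.array(s['dist_coeffs'],float)).reshape(-1,2)
    return -R.T@t,np.c_[u,np.ones(len(u))]@R
def onz(s,px,z):
    c,d=ray(s,px); return c+d*((z-c[2])/d[:,2])[:,None]
def proj(s,X):
    R=np.array(s['R']);t=np.array(s['t'])
    return cv2.projectPoints(np.array(X,float).reshape(-1,1,3),cv2.Rodrigues(R)[0],t,K(s),np.array(s['dist_coeffs'],float))[0].reshape(-1,2)
def save(s,n): cv2.imwrite('pics/'+n+'.png',np.array(s['pixels'])[:,:,::-1])
E
python3 - <<'E'
from h import *
print(env.get_state())
for n in ['top','side','wrist']:
    s=cams.snapshot(n); save(s,n+'0'); print(n,s['vfov'],(-np.array(s['R']).T@s['t']).round(3),s['dist_coeffs'])
    for q in ['press_plate','support_ring','pulley','bearing','wide_driver','narrow_driver','driver_stand','bearing_carton','caliper','solvent_bottle']:
        for r in recognise(q,n)[:2]: print(' ',q,round(r['p'],2),np.round(r['extent'],1))
E
```

```text
pics
{'time': 0.0, 'joint_positions': array([-7.66381689e+01,  1.48502029e+01,  1.19066375e+00,  7.64165168e+01,
        2.19584573e-03,  8.12578454e+01]), 'qd': array([-0.0421401 ,  0.01712387,  0.06904378,  0.03480207, -0.03095184,
        0.03339256]), 'tau': array([-5.45788007e-04, -5.55639625e+01,  3.44528353e+01,  1.37266892e-02,
       -2.66794286e-04,  1.59172123e-05]), 'eef_pos': array([ 0.20691045, -0.50929552,  0.23067769]), 'orientation': array([-1.79925161e+02, -1.37299298e-02,  2.21039753e+01]), 'ft_force': array([-0.09980733,  0.43152082, -0.16062374]), 'ft_torque': array([ 0.02292142, -0.01505491, -0.0341302 ]), 'finger_force': 0.0, 'opening': 0.08527387045258317}
top 54.681556267630874 [0.399 0.145 1.097] [-0.02431254  0.          0.          0.          0.        ]
  press_plate 0.88 [407.1 209.8 473.4 273.6]
  support_ring 0.61 [236.  286.6 252.1 302.8]
  support_ring 0.58 [247.8 239.5 277.8 266.2]
  pulley 0.65 [211.  237.5 237.1 261.7]
  bearing 0.45 [232.4 288.7 253.7 301.6]
  wide_driver 0.61 [491.4 278.  514.5 291.4]
  narrow_driver 0.63 [484.2 261.  496.9 265
[... 191 characters left out ...]
 56.73214017864181 [0.377 0.947 0.608] [-0.0192438  0.         0.         0.         0.       ]
  press_plate 0.87 [329.3 183.9 370.2 215. ]
  support_ring 0.91 [312.  288.8 343.4 318.2]
  pulley 0.77 [295.3 319.6 330.6 349.5]
  bearing 0.61 [366.7 313.8 387.3 333.5]
  wide_driver 0.75 [381.7 162.4 393.8 184.2]
  narrow_driver 0.24 [295.1 316.6 331.6 349.7]
  driver_stand 0.56 [349.2 175.7 398.2 194.3]
  bearing_carton 0.94 [219.9 331.4 290.  392.5]
  bearing_carton 0.21 [308.2 288.7 344.5 320. ]
  caliper 0.93 [297.8 389.4 404.6 453.4]
  solvent_bottle 0.87 [262.4 211.1 288.  267.3]
wrist 60.297522928293205 [ 0.282 -0.479  0.374] [-0.09279438  0.          0.          0.          0.        ]
```

View pics/top0.png

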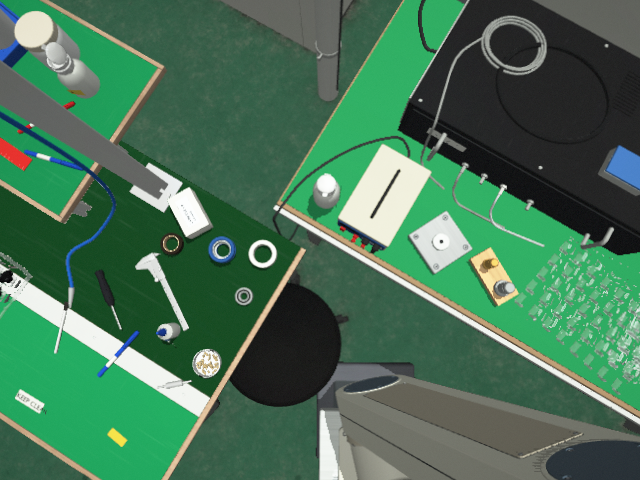

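View pics/side0.png

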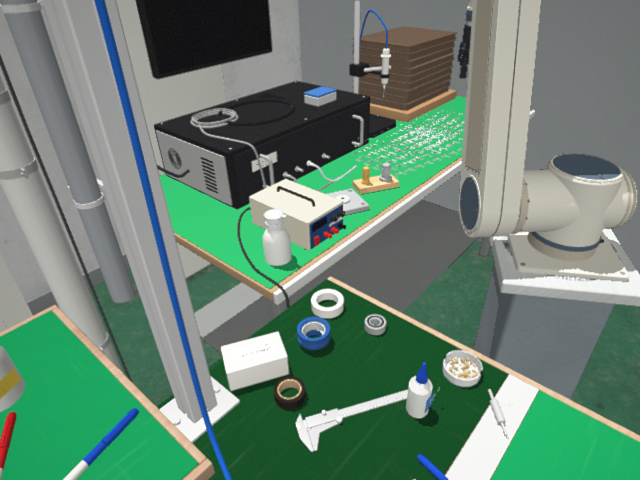

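```bash
python3 - <<'E'
from h import *
H=dict(press_plate=.016,support_ring=.024,pulley=.036,bearing=.0195,wide_driver=.068,narrow_driver=.068,driver_stand=.02,bearing_carton=.048,caliper=.013,solvent_bottle=.124)
for n in ['top','side']:
    s=cams.snapshot(n); print(n)
    for q,z in H.items():
        for r in outline_of(q,n)[:1]:
            m=r['region']; ys,xs=np.nonzero(m); e=r['extent']
            print(q,round(r['p'],2),np.round(e,1),len(xs),onz(s,[[xs.mean(),ys.mean()]],z).round(4)[0][:2], onz(s,[[xs.mean(),ys.mean()]],z/2).round(4)[0][:2])
    st=cams.snapshot(n)
s=cams.snapshot('wrist');st=env.get_state()
from scipy.spatial.transform import Rotation as Ro
T=Ro.from_euler('xyz',st['orientation'],degrees=True).as_matrix()
print('cam in tool',T.T@(-np.array(s['R']).T@s['t']-st['eef_pos']),'\n',np.array(s['R'])@T,T)
E
```

```text
top
press_plate 0.69 [250.1 241.8 277.2 266.6] 380 [0.506  0.2937] [0.5068 0.2948]
support_ring 0.61 [247.5 243.3 278.9 265.9] 396 [0.505  0.2955] [0.5062 0.2972]
pulley 0.66 [211.7 236.6 236.1 259.2] 431 [0.5145 0.3864] [0.5164 0.3905]
bearing 0.78 [235.4 287.8 252.7 303.2] 218 [0.4084 0.3349] [0.4084 0.3366]
wide_driver 0.54 [490.2 278.  515.6 294.3] 281 [ 0.4336 -0.2458] [ 0.4347 -0.2587]
narrow_driver 0.63 [485.5 264.  495.6 268.2] 92 [ 0.486  -0.2161] [ 0.4889 -0.228 ]
driver_stand 0.94 [470.3 249.4 519.2 305.1] 993 [ 0.4634 -0.2354] [ 0.464 -0.239]
bearing_carton 0.58 [164.6 190.8 210.8 237.2] 1352 [0.5948 0.4631] [0.5993 0.4704]
caliper 0.86 [136.4 253.3 187.6 330. ] 837 [0.4348 0.5309] [0.435  0.5332]
side
press_plate 0.79 [328.  185.7 370.1 214.6] 586 [ 0.5191 -0.1146] [ 0.5211 -0.129 ]
support_ring 0.35 [296.8 389.  409.4 454.9] 1714 [0.443  0.5554] [0.4443 0.5474]
pulley 0.75 [294.2 320.5 328.3 350.6] 842 [0.512 0.404] [0.5163 0.3869]
bearing 0.6 [365.4 316.5 387.8 333.1] 313 [0.4086 0.3503] [0.4091 0.3404]
wide_driver 0.68 [379.3 162.7 391.5 182.2] 179 [ 0.4309 -0.2007] [ 0.4343 -0.2729]
narrow_driver 0.62 [361.5 168.3 372.6 184.1] 170 [ 0.4829 -0.1659] [ 0.4895 -0.2359]
driver_stand 0.62 [350.6 175.5 400.1 196.4] 491 [ 0.4629 -0.2143] [ 0.4644 -0.2341]
bearing_carton 0.67 [220.  330.9 285.9 390.4] 2696 [0.5901 0.4908] [0.5993 0.4712]
caliper 0.74 [223.1 333.5 289.6 389.9] 2636 [0.6022 0.4628] [0.6047 0.4575]
solvent_bottle 0.97 [260.4 211.7 287.7 265.5] 1267 [0.6159 0.2521] [0.6465 0.1631]
cam in tool [ 0.08073886 -0.00032271 -0.14295334] 
 [[-1.69980861e-04  9.99999968e-01 -1.87009206e-04]
 [-9.49692514e-01 -2.19997809e-04 -3.13183781e-01]
 [-3.13183812e-01  1.24365994e-04  9.49692521e-01]] [[ 9.26506162e-01  3.76279593e-01 -1.50532187e-05]
 [ 3.76279593e-01 -9.26506160e-01  5.18718496e-05]
 [ 5.57141861e-06 -5.37238073e-05 -9.99999999e-01]]
```

The pictures show the ring at top-pixel (262,254), the pulley at (222,249), the bearing at (244,296) and the plate at (441,242). The steel driver stands at (505,288), with the brass one at (490,265). The brown tape roll at (172,243) isn't part of the job. Next I'll look from above the plate and stand with the wrist camera.

```bash
cat >> h.py <<'E'
def plan(wps,start=None,vmax=33):
    """wps: list of (x,y,z,yaw) world; prints rounded rows for apply_moves, 10 rows per call"""
    if start is None:
        st=env.get_state(); p=np.array(st['eef_pos'])*1000; yaw=st['orientation'][2]
    else: p=np.array(start[:3])*1000; yaw=start[3]
    rows=[]
    for x,y,z,w in wps:
        T=np.array([x,y,z])*1000
        n=max(int(np.ceil(np.linalg.norm(T-p)/vmax)),int(np.ceil(abs(w-yaw)/6.5)),1)
        for k in range(n,0,-1):
            d=(T-p)/k; a=np.radians(yaw); c,s=np.cos(a),np.sin(a)
            r=[round(c*d[0]+s*d[1],1),round(s*d[0]-c*d[1],1),round(-d[2],1),round((yaw-w)/k,1)]
            rows.append(r); p=p+[c*r[0]+s*r[1],s*r[0]-c*r[1],-r[2]]; yaw-=r[3]
    for i in range(0,len(rows),10): print(sum(rows[i:i+10],[]))
E
python3 - <<'E'
from h import *
plan([(.47,-.19,.26,60)])
E
```

```text
[np.float64(28.0), np.float64(-15.2), np.float64(-2.2), np.float64(-2.9), np.float64(28.7), np.float64(-13.7), np.float64(-2.2), np.float64(-2.9), np.float64(29.4), np.float64(-12.3), np.float64(-2.2), np.float64(-2.9), np.float64(30.0), np.float64(-10.7), np.float64(-2.2), np.float64(-2.9), np.float64(30.5), np.float64(-9.2), np.float64(-2.2), np.float64(-2.9), np.float64(30.9), np.float64(-7.7), np.float64(-2.2), np.float64(-2.9), np.float64(31.2), np.float64(-6.1), np.float64(-2.2), np.float64(-2.9), np.float64(31.5), np.float64(-4.5), np.float64(-2.2), np.float64(-2.9), np.float64(31.7), np.float64(-2.9), np.float64(-2.2), np.float64(-2.9), np.float64(31.8), np.float64(-1.3), np.float64(-2.2), np.float64(-2.9)]
[np.float64(31.9), np.float64(0.3), np.float64(-2.2), np.float64(-3.0), np.float64(31.8), np.float64(2.0), np.float64(-2.3), np.float64(-2.9), np.float64(31.6), np.float64(3.6), np.float64(-2.2), np.float64(-3.0)]
```

Emit:
apply_moves(motion=[28.0, -15.2, -2.2, -2.9, 28.7, -13.7, -2.2, -2.9, 29.4, -12.3, -2.2, -2.9, 30.0, -10.7, -2.2, -2.9, 30.5, -9.2, -2.2, -2.9, 30.9, -7.7, -2.2, -2.9, 31.2, -6.1, -2.2, -2.9, 31.5, -4.5, -2.2, -2.9, 31.7, -2.9, -2.2, -2.9, 31.8, -1.3, -2.2, -2.9], jaw=-1)

```text
time: 3.73
eef_pos: [0.41, -0.2624, 0.2536]
orientation: [180.0, 0.0, 51.2]
ft_force: [-0.4, -0.6, 0.2]
opening: 0.0852
finger_force: 0.0
```

Emit:
apply_moves(motion=[31.9, 0.3, -2.2, -3.0, 31.8, 2.0, -2.3, -2.9, 31.6, 3.6, -2.2, -3.0, 0, 0, 0, 0, 0, 0, 0, 0, 0, 0, 0, 0])

```text
time: 4.23
eef_pos: [0.4699, -0.19, 0.2599]
orientation: [-180.0, 0.0, 60.0]
ft_force: [0.8, 0.0, 0.2]
opening: 0.0855
finger_force: 0.0
```

```bash
sed -i 's/print(sum(rows\[i:i+10\],\[\]))/print([float(v) for v in sum(rows[i:i+10],[])])/' h.py; python3 - <<'E'
from h import *
st=env.get_state(); print(st['eef_pos'],st['orientation'],st['joint_positions'].round(1))
s=cams.snapshot('wrist'); save(s,'w1')
for q,z in dict(press_plate=.016,driver_stand=.02,wide_driver=.068,narrow_driver=.068).items():
    for r in outline_of(q,'wrist')[:1]:
        ys,xs=np.nonzero(r['region']); print(q,round(r['p'],2),np.round(r['extent'],1),onz(s,[[xs.mean(),ys.mean()]],z).round(4)[0][:2])
        if q in('press_plate','driver_stand'):
            c=cv2.boxPoints(cv2.minAreaRect(onz(s,np.c_[xs,ys],z)[:,:2].astype(np.float32)*1000)); print(c.round(1).tolist(),c.mean(0))
E
```

```text
[ 0.46987568 -0.19001048  0.25985566] [-1.79983267e+02  1.70450617e-02  6.00131953e+01] [-31.5  10.2  -0.7  79.1  -0.   88.5]
driver_stand 0.75 [282.5 179.6 401.3 311.9] [ 0.4695 -0.2317]
[[391.5, -246.10000610351562], [420.8999938964844, -297.29998779296875], [529.4000244140625, -234.89999389648438], [500.0, -183.6999969482422]] [ 460.4621  -240.51083]
wide_driver 0.96 [303.6 255.5 344.  305.6] [ 0.4392 -0.2459]
narrow_driver 0.96 [348.  207.8 376.5 243.4] [ 0.4895 -0.218 ]
```

View pics/w1.png

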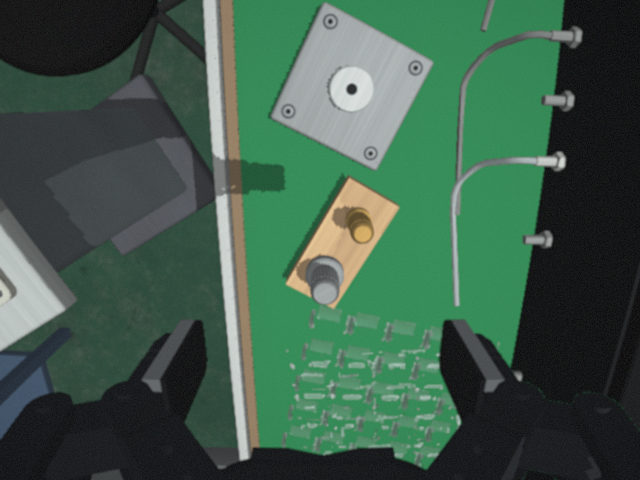

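The plate's register is at (352,88), and the stand's corners are at (349,178), (399,207), (335,307) and (287,282). The steel driver is the lower one, nearer the fingers. I'll refine these and plan the trip to the left bench.

```bash
python3 - <<'E'
from h import *
s=cams.snapshot('wrist'); im=np.array(s['pixels'])
g=cv2.cvtColor(im,cv2.COLOR_RGB2GRAY)
m=np.zeros_like(g); m[55:125,318:388]=(g[55:125,318:388]>215)
n,l,st,c=cv2.connectedComponentsWithStats(m); i=1+np.argmax(st[1:,4]); ys,xs=np.nonzero(l==i)
h=cv2.convexHull(np.c_[xs,ys].astype(np.int32)).reshape(-1,2)
print('reg',st[i],cv2.minEnclosingCircle(onz(s,h,.022)[:,:2].astype(np.float32)*1000))
p=onz(s,[(323,2),(433,64),(376,170),(270,116)],.016)[:,:2]; print('plate',p.mean(0),np.linalg.norm(p-np.roll(p,1,0),axis=1))
p=onz(s,[(349,178),(399,207),(335,307),(287,282)],.02)[:,:2]; print('stand',p.mean(0),np.linalg.norm(p-np.roll(p,1,0),axis=1))
u=(p[0]+p[1]-p[2]-p[3]);u/=np.linalg.norm(u); print(u,np.degrees(np.arctan2(u[1],u[0])),'holes',p.mean(0)-.032*u,p.mean(0)+.032*u)
for X in [p.mean(0)-.032*u]: print(proj(s,[[*X,.068],[*X,.03]]))
plan([(.40,-.02,.26,60),(.44,.30,.24,60)])
E
```

```text
reg [345  69  27  40 537] ((541.38134765625, -120.73625183105469), 17.32491111755371)
plate [ 0.53948463 -0.1201397 ] [0.10653789 0.10909124 0.10570163 0.10917462]
stand [ 0.46092655 -0.24264407] [0.1213769  0.05556785 0.12155759 0.05625244]
[0.86470875 0.50227362] 30.150535602655882 holes [ 0.43325587 -0.25871682] [ 0.48859723 -0.22657131]
[[325.62863139 292.58055605]
 [325.34671051 275.92346068]]
[18.8, -24.3, 0.0, -0.0, 18.8, -24.3, 0.0, -0.0, 18.8, -24.3, 0.0, -0.0, 18.8, -24.3, 0.0, -0.0, 18.8, -24.3, 0.0, -0.0, 18.8, -24.3, 0.0, -0.1, 29.7, -12.5, 2.0, 0.0, 29.7, -12.5, 2.0, 0.0, 29.7, -12.5, 2.0, 0.0, 29.7, -12.5, 2.0, 0.0]
[29.7, -12.6, 2.0, 0.0, 29.7, -12.5, 2.0, 0.0, 29.7, -12.6, 2.0, 0.0, 29.8, -12.5, 2.0, 0.0, 29.7, -12.6, 2.0, 0.0, 29.8, -12.5, 2.0, 0.0]
```

Emit:
apply_moves(motion=[18.8, -24.3, 0, 0, 18.8, -24.3, 0, 0, 18.8, -24.3, 0, 0, 18.8, -24.3, 0, 0, 18.8, -24.3, 0, 0, 18.8, -24.3, 0, 0, 29.7, -12.5, 2, 0, 29.7, -12.5, 2, 0, 29.7, -12.5, 2, 0, 29.7, -12.5, 2, 0])

```text
time: 5.37
eef_pos: [0.4161, 0.1096, 0.2522]
orientation: [180.0, -0.0, 59.9]
ft_force: [0.6, -0.8, 0.1]
opening: 0.0853
finger_force: 0.0
```

Emit:
apply_moves(motion=[29.7, -12.6, 2, 0, 29.7, -12.5, 2, 0, 29.7, -12.6, 2, 0, 29.8, -12.5, 2, 0, 29.7, -12.6, 2, 0, 29.8, -12.5, 2, 0, 36, 4, 0, 0, 0, 0, 0, 0, 0, 0, 0, 0])

```text
time: 6.12
eef_pos: [0.4622, 0.3306, 0.2388]
orientation: [-180.0, 0.1, 60.1]
ft_force: [-0.5, -0.5, 0.3]
opening: 0.0855
finger_force: 0.0
```

```bash
cat >> h.py <<'E'
def find(q,z,s,cam='wrist'):
    for r in outline_of(q,cam)[:1]:
        ys,xs=np.nonzero(r['region']); h=cv2.convexHull(np.c_[xs,ys].astype(np.int32)).reshape(-1,2)
        w=onz(s,h,z)[:,:2].astype(np.float32)*1000; e=cv2.fitEllipse(w) if len(w)>4 else None
        print(q,round(r['p'],2),np.round(r['extent']),'mean',(onz(s,[[xs.mean(),ys.mean()]],z)[0,:2]*1000).round(1),'ell',e)
E
python3 - <<'E'
from h import *
st=env.get_state(); print(st['eef_pos'],st['orientation'],st['joint_positions'].round(1))
s=cams.snapshot('wrist'); save(s,'w2')
for q,z in dict(support_ring=.024,pulley=.036,bearing=.0195,bearing_carton=.048).items(): find(q,z,s)
E
```

```text
[0.46223091 0.33055384 0.23884895] [-1.79953823e+02  8.05291867e-02  6.00583693e+01] [ 27.1  16.6   4.8  78.3  -0.  147.1]
bearing 0.85 [241. 197. 289. 242.] mean [409.1 341.4] ell ((408.8983154296875, 341.1227111816406), (39.566505432128906, 43.193477630615234), 123.41242980957031)
bearing_carton 0.59 [318.   2. 408.  45.] mean [564.6 441.5] ell ((545.9948120117188, 366.79425048828125), (56.331851959228516, 113.9120864868164), 0.0)
```

View pics/w2.png

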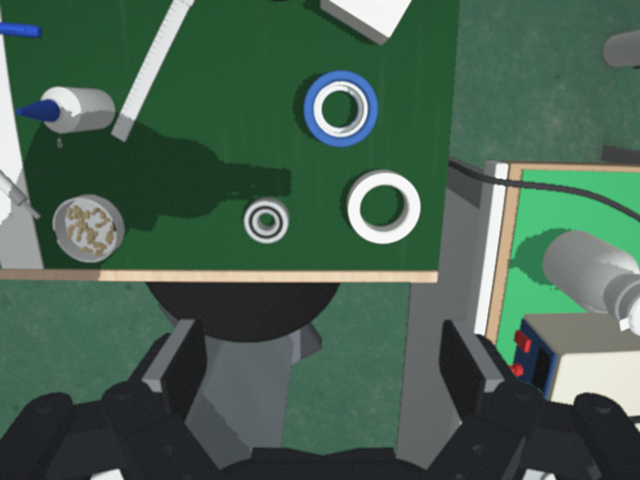

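The picture shows the ring at (384,207), the pulley at (341,108) and the bearing at (266,220). The carton's corner is at (383,43), clear of the pulley grasp at yaw 60.

```bash
cat >> h.py <<'E'
def circ(s,box,mask,z):
    x0,y0,x1,y1=box; m=np.zeros(mask.shape,np.uint8); m[y0:y1,x0:x1]=mask[y0:y1,x0:x1]
    n,l,st,c=cv2.connectedComponentsWithStats(m); i=1+np.argmax(st[1:,4]); ys,xs=np.nonzero(l==i)
    h=cv2.convexHull(np.c_[xs,ys].astype(np.int32)).reshape(-1,2)
    w=onz(s,h,z)[:,:2].astype(np.float32)*1000; e=cv2.fitEllipse(w)
    print(st[i],'ell',np.round(e[0],1),np.round(e[1],1),'mec',np.round(cv2.minEnclosingCircle(w)[0],1))
    return np.array(e[0])/1000
E
python3 - <<'E'
from h import *
s=cams.snapshot('wrist'); im=np.array(s['pixels']).astype(int); R,G,B=im[...,0],im[...,1],im[...,2]
r=circ(s,(335,160,432,255),(R>150),.024)
p=circ(s,(290,60,390,155),(B>G+30)|(R>150),.036)
b=circ(s,(236,190,300,250),(R>90),.0195)
print(env.get_state()['eef_pos'])
plan([(r[0],r[1],.1,60),(r[0],r[1],.006,60)])
E
```

```text
[ 347  170   72   71 2307] ell [506.4 298.8] [64.4 65.2] mec [506.3 298.8]
[ 303   68   74   77 3186] ell [514.1 392.5] [59.8 60. ] mec [514.  392.5]
[243 196  46  46 809] ell [408.3 340.3] [40.7 43.5] mec [408.6 340.6]
[0.46156773 0.32887843 0.24057723]
[-0.7, 10.8, 28.1, -0.0, -0.7, 10.8, 28.1, -0.0, -0.7, 10.8, 28.1, -0.0, -0.8, 10.7, 28.1, -0.0, -0.7, 10.8, 28.2, -0.1, -0.0, -0.0, 31.3, 0.0, -0.0, -0.0, 31.3, 0.0, -0.0, -0.0, 31.4, 0.0]
```

Emit:
apply_moves(motion=[-0.7, 10.8, 28.1, 0, -0.7, 10.8, 28.1, 0, -0.7, 10.8, 28.1, 0, -0.8, 10.7, 28.1, 0, -0.7, 10.8, 28.2, 0, 0, 0, 30, 0, 0, 0, 30, 0, 0, 0, 25, 0, 0, 0, 13, 0, 0, 0, 0, 0], jaw=-1, newtons=40)

```text
time: 7.25
eef_pos: [0.5049, 0.2983, -0.0012]
orientation: [-179.8, 0.2, 59.9]
ft_force: [-0.5, 0.9, -0.9]
opening: 0.0851
finger_force: 0.0
```

Emit:
apply_moves(motion=[0, 0, 0, 0, 0, 0, 0, 0, 0, 0, 0, 0, 0, 0, 0, 0, 0, 0, 0, 0, 0, 0, 0, 0], jaw=1)

```text
time: 7.75
eef_pos: [0.5075, 0.3, 0.0033]
orientation: [179.9, -0.1, 60.0]
ft_force: [-1.7, -1.1, 8.7]
opening: 0.0621
finger_force: 44.4
```

```bash
python3 - <<'E'
from h import *
plan([(.507,.30,.12,60),(.49,.24,.24,60),(.495,-.088,.24,60)])
E
```

```text
[-0.1, -0.1, -29.2, 0.0, -0.0, -0.1, -29.2, 0.0, -0.1, -0.1, -29.1, 0.0, -0.0, -0.1, -29.2, 0.0, -12.1, 3.0, -24.0, 0.0, -12.1, 3.1, -24.0, 0.0, -12.1, 3.0, -24.0, 0.0, -12.1, 3.1, -24.0, 0.0, -12.1, 3.0, -24.0, 0.0, -28.2, 16.8, 0.0, 0.0]
[-28.2, 16.8, 0.0, 0.0, -28.1, 16.8, 0.0, 0.0, -28.2, 16.9, 0.0, 0.0, -28.1, 16.8, 0.0, 0.0, -28.2, 16.9, 0.0, 0.0, -28.1, 16.8, 0.0, 0.0, -28.2, 16.9, 0.0, 0.0, -28.1, 16.8, 0.0, 0.0, -28.2, 16.9, 0.0, 0.0]
```

Emit:
apply_moves(motion=[0, 0, -10, 0, 0, 0, -20, 0, 0, 0, -29, 0, 0, 0, -29, 0, 0, 0, -29, 0, -12.1, 3.0, -24, 0, -12.1, 3.1, -24, 0, -12.1, 3.0, -24, 0, -12.1, 3.1, -24, 0, -12.1, 3, -24, 0])

```text
time: 8.58
eef_pos: [0.4889, 0.2392, 0.2409]
orientation: [179.9, -0.1, 60.0]
ft_force: [1.0, 0.2, -1.0]
opening: 0.062
finger_force: 44.1
```

Emit:
apply_moves(motion=[-28.2, 16.8, 0, 0, -28.2, 16.8, 0, 0, -28.1, 16.8, 0, 0, -28.2, 16.9, 0, 0, -28.1, 16.8, 0, 0, -28.2, 16.9, 0, 0, -28.1, 16.8, 0, 0, -28.2, 16.9, 0, 0, -28.1, 16.8, 0, 0, -28.2, 16.9, 0, 0])

```text
time: 9.42
eef_pos: [0.4941, -0.0898, 0.2398]
orientation: [179.9, -0.0, 60.0]
ft_force: [1.2, -0.2, -1.2]
opening: 0.0628
finger_force: 44.1
```

Emit:
apply_moves(motion=[0, 0, 0, 0, 0, 0, 0, 0, 0, 0, 0, 0])

```text
time: 9.67
eef_pos: [0.4943, -0.0882, 0.2392]
orientation: [180.0, -0.0, 60.0]
ft_force: [1.1, 0.3, -1.2]
opening: 0.0622
finger_force: 44.1
```

```bash
python3 - <<'E'
from h import *
st=env.get_state(); print(st['eef_pos'],st['orientation'],st['opening'],st['finger_force'])
s=cams.snapshot('wrist'); save(s,'w3'); find('press_plate',.016,s); find('support_ring',.2,s)
E
```

```text
[ 0.49432435 -0.0882387   0.23915524] [ 1.79961624e+02 -2.19169311e-02  5.99618717e+01] 0.06224641934690985 44.071810115128756
press_plate 0.88 [307. 120. 465. 278.] mean [ 540.4 -115.3] ell ((540.3603515625, -117.91514587402344), (135.30638122558594, 150.0423583984375), 33.485286712646484)
support_ring 0.76 [231. 252. 413. 429.] mean [ 477.9 -116.8] ell ((475.8065185546875, -120.15892791748047), (94.71585845947266, 105.38081359863281), 149.7126007080078)
```

View pics/w3.png

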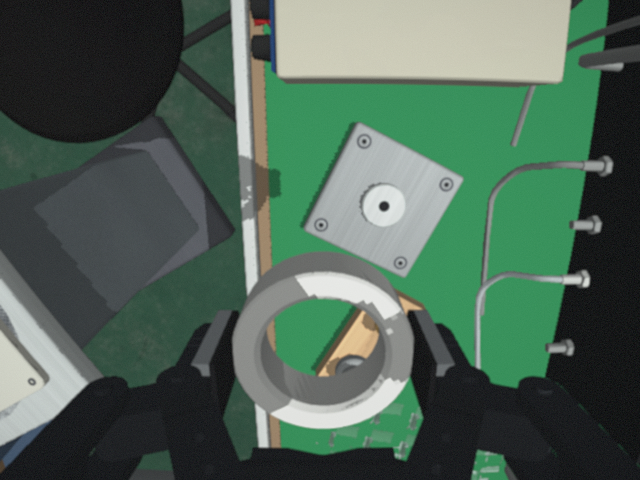

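The register is at (384,205) and the plate's corners are at (357,122), (464,179), (405,277) and (303,227). The ring is held level at about (323,340). I'll check the ring's offset in the hand.

```bash
python3 - <<'E'
from h import *
s=cams.snapshot('wrist'); im=np.array(s['pixels']).astype(int); R,G,B=im[...,0],im[...,1],im[...,2]
p=onz(s,[(357,122),(464,179),(405,277),(303,227)],.016)[:,:2]; print('plate',p.mean(0),np.linalg.norm(p-np.roll(p,1,0),axis=1))
c=circ(s,(350,175,418,240),(R>215),.022); print('reg proj',proj(s,[[*c,.022]]))
st=env.get_state(); e=st['eef_pos']; a=np.linspace(0,2*np.pi,60)
r=outline_of('support_ring','wrist')[0]; print(r['extent'])
for dz in (-.0006,.0214):
    q=proj(s,np.c_[e[0]+.032*np.cos(a),e[1]+.032*np.sin(a),0*a+e[2]+dz]); print(dz,q.min(0),q.max(0))
E
```

```text
plate [ 0.54037052 -0.11699612] [0.10512599 0.10911279 0.10643152 0.10954045]
[365 188  40  39 886] ell [ 540.3 -118.9] [35.  35.4] mec [ 540.2 -118.8]
reg proj [[384.46998237 206.83853502]]
[230.3, 252.8, 414.8, 432.3]
-0.0006 [241.5293163  245.92416609] [404.18979651 389.83691952]
0.0214 [229.90720301 268.26745449] [416.02586318 427.54753742]
```

```bash
python3 - <<'E'
from h import *
plan([(.541,-.1175,.12,60),(.541,-.1175,.045,60),(.541,-.1175,.021,60)],start=(.4945,-.0885,.2392,60))
E
```

```text
[-0.5, 13.7, 29.8, 0.0, -0.5, 13.7, 29.8, 0.0, -0.4, 13.7, 29.8, 0.0, -0.5, 13.7, 29.8, 0.0, 0.0, -0.0, 25.0, 0.0, 0.0, -0.0, 25.0, 0.0, 0.0, -0.0, 25.0, 0.0, 0.0, -0.0, 24.0, 0.0]
```

Emit:
apply_moves(motion=[-0.5, 13.7, 29.8, 0, -0.5, 13.7, 29.8, 0, -0.4, 13.7, 29.8, 0, -0.5, 13.7, 29.8, 0, 0, 0, 25, 0, 0, 0, 25, 0, 0, 0, 25, 0, 0, 0, 8, 0, 0, 0, 8, 0, 0, 0, 0, 0])

```text
time: 10.75
eef_pos: [0.5409, -0.1169, 0.0276]
orientation: [-179.9, 0.0, 60.0]
ft_force: [-0.0, -0.0, -1.1]
opening: 0.0623
finger_force: 44.1
```

Emit:
apply_moves(motion=[0, 0, 3, 0, 0, 0, 3, 0, 0, 0, 3, 0, 0, 0, 2, 0, 0, 0, 0, 0, 0, 0, 0, 0])

```text
time: 11.25
eef_pos: [0.5414, -0.1175, 0.0179]
orientation: [179.9, -0.0, 60.0]
ft_force: [-0.0, 0.1, 4.8]
opening: 0.0622
finger_force: 44.6
```

Emit:
apply_moves(motion=[0, 0, 0, 0, 0, 0, 0, 0, 0, 0, 0, 0, 0, 0, 0, 0], jaw=-1)

```text
time: 11.58
eef_pos: [0.541, -0.1174, 0.0171]
orientation: [-180.0, 0.0, 60.0]
ft_force: [0.8, 0.2, -0.2]
opening: 0.085
finger_force: 0.0
```

Emit:
apply_moves(motion=[0, 0, -15, 0, 0, 0, -28, 0, 0, 0, -28, 0, 0, 0, -28, 0, 0.5, -13.7, -29.8, 0, 0.5, -13.7, -29.8, 0, 0.5, -13.7, -29.8, 0, 0.5, -13.7, -29.8, 0, 0, 0, 0, 0, 0, 0, 0, 0])

```text
time: 12.42
eef_pos: [0.4949, -0.0882, 0.237]
orientation: [179.8, -0.0, 60.0]
ft_force: [0.2, 0.1, -0.6]
opening: 0.0855
finger_force: 0.0
```

```bash
python3 - <<'E'
from h import *
st=env.get_state(); print(st['eef_pos'],st['orientation'])
s=cams.snapshot('wrist'); im=np.array(s['pixels']).astype(int); R,G,B=im[...,0],im[...,1],im[...,2]
find('support_ring',.038,s); cv2.imwrite('pics/w4.png',im[90:330,240:520,::-1].astype(np.uint8))
plan([(.47,.1,.24,60),(.47,.36,.24,60)])
E
```

```text
[ 0.49492263 -0.08820031  0.2370496 ] [ 1.79784891e+02 -3.76220889e-02  6.00273934e+01]
support_ring 0.61 [346. 172. 423. 247.] mean [ 540.7 -117.2] ell ((540.2979125976562, -117.34616088867188), (64.09341430664062, 67.63504028320312), 179.7919921875)
[25.1, -19.2, -0.9, 0.0, 25.1, -19.2, -0.9, 0.0, 25.2, -19.2, -0.9, 0.0, 25.1, -19.2, -0.9, 0.0, 25.2, -19.3, -0.9, 0.0, 25.1, -19.2, -0.9, 0.0, 28.1, -16.3, 0.0, 0.0, 28.2, -16.2, 0.0, 0.0, 28.1, -16.3, 0.0, 0.0, 28.2, -16.2, 0.0, 0.0]
[28.1, -16.3, 0.0, 0.0, 28.2, -16.2, 0.0, 0.0, 28.1, -16.3, 0.0, 0.0, 28.2, -16.2, 0.0, 0.0]
```

View pics/w4.png

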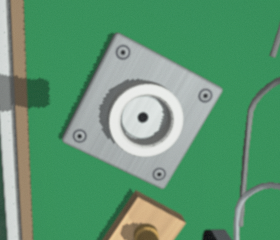

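The ring sits round the register, concentric and flat (register at crop (143,117), ring centre (146,119)). Now the pulley.

```bash
python3 - <<'E'
from h import *
plan([(.47,.1,.24,60),(.5143,.3925,.19,60),(.5143,.3925,.1,60),(.5143,.3925,.01,60)],vmax=36)
E
```

```text
[25.1, -19.2, -0.9, 0.0, 25.1, -19.2, -0.9, 0.0, 25.2, -19.2, -0.9, 0.0, 25.1, -19.2, -0.9, 0.0, 25.2, -19.3, -0.9, 0.0, 25.1, -19.2, -0.9, 0.0, 30.6, -12.0, 5.6, 0.0, 30.6, -12.0, 5.6, 0.0, 30.6, -12.0, 5.5, 0.0, 30.6, -12.0, 5.6, 0.0]
[30.6, -12.0, 5.5, 0.0, 30.6, -12.0, 5.6, 0.0, 30.6, -12.0, 5.5, 0.0, 30.6, -11.9, 5.6, 0.0, 30.7, -12.0, 5.5, 0.0, -0.0, 0.0, 30.0, 0.0, -0.0, 0.0, 30.0, 0.0, -0.0, 0.0, 30.0, 0.0, -0.0, 0.0, 30.0, 0.0, -0.0, 0.0, 30.0, 0.0]
[-0.0, 0.0, 30.0, 0.0]
```

Emit:
apply_moves(motion=[25.1, -19.2, -0.9, 0, 25.1, -19.2, -0.9, 0, 25.2, -19.2, -0.9, 0, 25.1, -19.2, -0.9, 0, 25.2, -19.3, -0.9, 0, 25.1, -19.2, -0.9, 0, 30.6, -12, 5.6, 0, 30.6, -12, 5.6, 0, 30.6, -12, 5.5, 0, 30.6, -12, 5.6, 0])

```text
time: 13.35
eef_pos: [0.4896, 0.2315, 0.2164]
orientation: [-179.9, 0.1, 60.0]
ft_force: [0.7, -0.5, -0.6]
opening: 0.0852
finger_force: 0.0
```

Emit:
apply_moves(motion=[30.6, -12, 5.5, 0, 30.6, -12, 5.6, 0, 30.6, -12, 5.5, 0, 30.6, -11.9, 5.6, 0, 30.7, -12, 5.5, 0, 0, 0, 30, 0, 0, 0, 30, 0, 0, 0, 0, 0, 0, 0, 0, 0])

```text
time: 14.1
eef_pos: [0.5134, 0.3918, 0.1282]
orientation: [-179.8, 0.3, 60.0]
ft_force: [0.2, -0.4, 0.7]
opening: 0.0853
finger_force: 0.0
```

```bash
python3 - <<'E'
from h import *
st=env.get_state(); print(st['eef_pos'],st['orientation'],st['joint_positions'].round(1))
s=cams.snapshot('wrist'); im=np.array(s['pixels']).astype(int); R,G,B=im[...,0],im[...,1],im[...,2]
save(s,'w5'); find('pulley',.036,s)
c=np.rint(proj(s,[[.514,.3925,.036]])[0]).astype(int); print(c)
p=circ(s,(c[0]-80,max(c[1]-80,0),c[0]+80,min(c[1]+80,479)),(B>G+30)|(R>150),.036)
plan([(*p,.09,60)])
E
```

```text
[0.51337827 0.39182217 0.12815091] [-179.83216658    0.2945583    59.99991889] [ 29.9  26.8   4.3  67.9  -0.  149.9]
pulley 0.85 [275. 188. 373. 289.] mean [515.3 394.2] ell ((515.1201171875, 394.2249450683594), (59.30646896362305, 63.78272247314453), 151.66636657714844)
[323 245]
[ 275  190   99  101 4053] ell [515.3 393.8] [58.9 63.5] mec [515.3 394.2]
[0.7, -0.2, 20.8, -0.0, 0.6, -0.2, 20.9, -0.0]
```

View pics/w5.png

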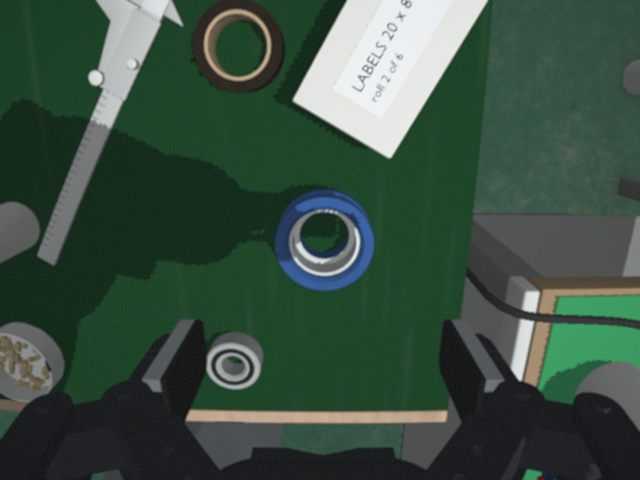

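The pulley's top face is centred at (325,243), and the carton's corner at (390,157) is clear of the fingers. I'll descend and grip.

Emit:
apply_moves(motion=[0.6, 0.2, 30, 0, 0.5, 0.2, 30, 0, 0, 0, 30, 0, 0, 0, 20, 0, 0, 0, 9, 0, 0, 0, 0, 0, 0, 0, 0, 0])

```text
time: 14.78
eef_pos: [0.5163, 0.3935, 0.0134]
orientation: [179.9, -0.1, 60.0]
ft_force: [-0.1, 0.1, 0.5]
opening: 0.0854
finger_force: 0.0
```

Emit:
apply_moves(motion=[0, 0, 0, 0, 0, 0, 0, 0, 0, 0, 0, 0, 0, 0, 0, 0, 0, 0, 0, 0, 0, 0, 0, 0], jaw=1)

```text
time: 15.28
eef_pos: [0.5162, 0.3938, 0.014]
orientation: [179.9, -0.2, 60.0]
ft_force: [-1.4, -0.3, 8.0]
opening: 0.0588
finger_force: 41.6
```

```bash
python3 - <<'E'
from h import *
st=env.get_state(); print(st['eef_pos'],st['opening'])
e=st['eef_pos']
plan([(e[0],e[1],.12,60),(.49,.24,.24,60),(.495,-.088,.24,60)],vmax=36)
E
```

```text
[0.51620494 0.39382696 0.0140177 ] 0.058840009393244866
[0.0, 0.0, -35.3, 0.0, 0.0, 0.0, -35.3, 0.0, 0.0, 0.0, -35.4, 0.0, -24.4, 9.0, -20.0, 0.0, -24.4, 9.0, -20.0, 0.0, -24.4, 9.0, -20.0, 0.0, -24.4, 9.1, -20.0, 0.0, -24.4, 9.0, -20.0, 0.0, -24.3, 9.1, -20.0, 0.0, -28.2, 16.8, 0.0, 0.0]
[-28.2, 16.8, 0.0, 0.0, -28.2, 16.8, 0.0, 0.0, -28.1, 16.8, 0.0, 0.0, -28.2, 16.8, 0.0, 0.0, -28.1, 16.9, 0.0, 0.0, -28.2, 16.8, 0.0, 0.0, -28.1, 16.9, 0.0, 0.0, -28.2, 16.8, 0.0, 0.0, -28.1, 16.9, 0.0, 0.0]
```

Emit:
apply_moves(motion=[0, 0, -12, 0, 0, 0, -30, 0, 0, 0, -35, 0, 0, 0, -35, 0, -24.4, 9, -20, 0, -24.4, 9, -20, 0, -24.4, 9, -20, 0, -24.4, 9, -20, 0, -24.4, 9, -20, 0, -24.4, 9, -20, 0])

```text
time: 16.12
eef_pos: [0.4883, 0.2384, 0.2457]
orientation: [179.9, -0.1, 60.0]
ft_force: [1.1, 1.1, -0.9]
opening: 0.0585
finger_force: 43.9
```

Emit:
apply_moves(motion=[-28.2, 16.8, 0, 0, -28.2, 16.8, 0, 0, -28.1, 16.8, 0, 0, -28.2, 16.9, 0, 0, -28.1, 16.8, 0, 0, -28.2, 16.9, 0, 0, -28.1, 16.8, 0, 0, -28.2, 16.9, 0, 0, -28.1, 16.8, 0, 0, -28.2, 16.9, 0, 0])

```text
time: 16.95
eef_pos: [0.4936, -0.0901, 0.2448]
orientation: [179.9, -0.0, 60.0]
ft_force: [1.0, 0.8, -1.6]
opening: 0.0587
finger_force: 43.9
```

Emit:
apply_moves(motion=[0, 0, 0, 0, 0, 0, 0, 0, 0, 0, 0, 0])

```text
time: 17.2
eef_pos: [0.4938, -0.0885, 0.2443]
orientation: [180.0, -0.0, 60.0]
ft_force: [-0.4, 0.2, -2.1]
opening: 0.0585
finger_force: 43.9
```

```bash
python3 - <<'E'
from h import *
st=env.get_state(); print(st['eef_pos'],st['orientation'],st['opening'],st['finger_force'])
s=cams.snapshot('wrist'); save(s,'w6'); find('support_ring',.038,s)
im=np.array(s['pixels']).astype(int); R,G,B=im[...,0],im[...,1],im[...,2]
circ(s,(340,165,430,255),(R>235)&(B>235),.038)
e=st['eef_pos']; a=np.linspace(0,2*np.pi,60)
r=outline_of('pulley','wrist'); print(r and r[0]['extent'])
for dz,rr in ((-.002,.03),(.022,.03),(.0225,.0215)):
  for dx in (0,-.002):
    q=proj(s,np.c_[e[0]+dx*.5+rr*np.cos(a),e[1]+dx*.87+rr*np.sin(a),0*a+e[2]+dz]); print(dz,dx,q.min(0),q.max(0))
E
```

```text
[ 0.49375012 -0.08848216  0.24427831] [ 1.79975909e+02 -2.19843826e-02  5.99599173e+01] 0.05852690632373207 43.85785771475639
support_ring 0.59 [347. 164. 424. 245.] mean [ 540.5 -117.1] ell ((540.1439208984375, -117.31407165527344), (63.64745330810547, 68.18354034423828), 177.19662475585938)
[ 352  173   71   69 1486] ell [ 540.8 -118.9] [61.3 61.6] mec [ 540.7 -118.9]
[239.0, 258.6, 412.4, 431.4]
-0.002 0 [247.05827363 249.9801626 ] [398.42246949 384.07729119]
-0.002 -0.002 [247.39072473 255.05410527] [398.1176083 387.9696931]
0.022 0 [235.18727621 275.04788676] [410.49179934 424.79782559]
0.022 -0.002 [235.64698265 280.8707351 ] [410.06286912 429.00474321]
0.0225 0 [259.77769204 299.98571794] [385.87349148 407.3937926 ]
0.0225 -0.002 [260.11530141 305.57394333] [385.56684539 411.81361732]
```

View pics/w6.png

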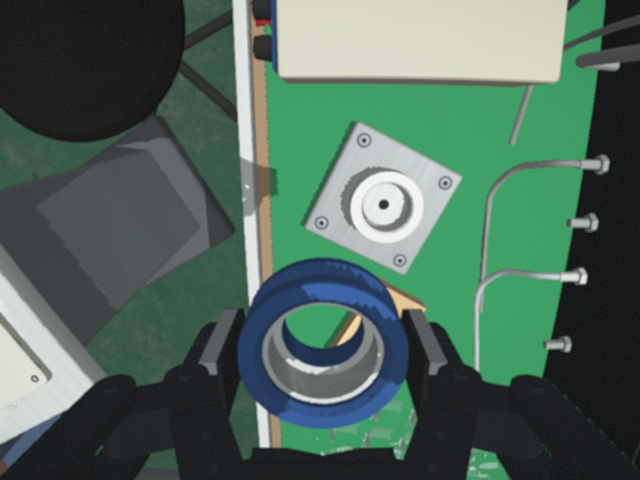

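The ring is at (388,206), concentric with the register. The pulley is held level, about 2 mm toward tool -x. I'll lower it in.

```bash
python3 - <<'E'
from h import *
plan([(.5416,-.116,.11,60),(.5416,-.116,.055,60)])
E
```

```text
[-0.2, 11.1, 26.8, 0.0, -0.2, 11.1, 26.8, 0.0, -0.2, 11.1, 26.8, 0.0, -0.1, 11.1, 26.9, 0.0, -0.2, 11.2, 26.8, 0.1, 0.0, -0.0, 27.5, -0.0, 0.0, -0.0, 27.5, -0.0]
```

Emit:
apply_moves(motion=[-0.2, 11.1, 26.8, 0, -0.2, 11.1, 26.8, 0, -0.2, 11.1, 26.8, 0, -0.1, 11.1, 26.9, 0, -0.2, 11.2, 26.8, 0, 0, 0, 27.5, 0, 0, 0, 27.5, 0, 0, 0, 0, 0, 0, 0, 0, 0])

```text
time: 18.1
eef_pos: [0.541, -0.116, 0.0542]
orientation: [-179.8, 0.0, 60.1]
ft_force: [0.3, -0.5, -1.1]
opening: 0.0587
finger_force: 44.1
```

Emit:
apply_moves(motion=[0, 0, 4, 0, 0, 0, 4, 0, 0, 0, 3, 0, 0, 0, 2, 0, 0, 0, 0, 0, 0, 0, 0, 0])

```text
time: 18.6
eef_pos: [0.5417, -0.1172, 0.042]
orientation: [180.0, -0.0, 60.0]
ft_force: [-0.5, 0.7, -1.7]
opening: 0.0579
finger_force: 44.2
```

Emit:
apply_moves(motion=[0, 0, 1.3, 0, 0, 0, 0.7, 0, 0, 0, 0, 0])

```text
time: 18.85
eef_pos: [0.5419, -0.1173, 0.0406]
orientation: [179.9, -0.0, 60.0]
ft_force: [-1.6, 1.4, 6.9]
opening: 0.0587
finger_force: 45.1
```

Emit:
apply_moves(motion=[0, 0, 0, 0, 0, 0, 0, 0, 0, 0, 0, 0, 0, 0, 0, 0], jaw=-1)

```text
time: 19.18
eef_pos: [0.5417, -0.1172, 0.0396]
orientation: [180.0, -0.0, 60.0]
ft_force: [0.3, 0.5, -0.7]
opening: 0.0858
finger_force: 0.0
```

Emit:
apply_moves(motion=[0, 0, -15, 0, 0, 0, -25, 0, 0, 0, -28, 0, 0, 0, -28, 0, 0.5, -13.7, -29.8, 0, 0.5, -13.7, -29.8, 0, 0.5, -13.7, -29.8, 0, 0.5, -13.7, -9.8, 0, 0, 0, 0, 0, 0, 0, 0, 0])

```text
time: 20.02
eef_pos: [0.4951, -0.0878, 0.235]
orientation: [179.9, -0.0, 60.0]
ft_force: [-0.1, -0.2, -1.3]
opening: 0.0853
finger_force: 0.0
```

```bash
python3 - <<'E'
from h import *
st=env.get_state(); print(st['eef_pos'],st['orientation'])
s=cams.snapshot('wrist'); im=np.array(s['pixels']).astype(int); R,G,B=im[...,0],im[...,1],im[...,2]
find('pulley',.062,s); cv2.imwrite('pics/w7.png',cv2.resize(im[120:310,280:480,::-1].astype(np.uint8),None,fx=2,fy=2))
c=np.rint(proj(s,[[.5405,-.118,.062]])[0]).astype(int); print(c)
circ(s,(c[0]-60,c[1]-60,c[0]+60,c[1]+60),(B>G+40),.062)
plan([(.45,.08,.24,60),(.4083,.3398,.18,60)],vmax=36)
E
```

```text
[ 0.49509137 -0.08783693  0.23502271] [ 1.79926560e+02 -1.20134942e-02  6.00261289e+01]
pulley 0.97 [354. 177. 433. 257.] mean [ 540.7 -117.5] ell ((540.36767578125, -117.16053009033203), (59.49113464355469, 64.78338623046875), 178.8101348876953)
[391 218]
[ 355  182   74   73 1735] ell [ 540.7 -118.8] [58.3 59.1] mec [ 541.1 -118.6]
[24.6, -24.6, -1.3, 0.0, 24.6, -24.6, -1.3, 0.0, 24.6, -24.7, -1.3, 0.0, 24.6, -24.6, -1.3, 0.0, 24.6, -24.7, -1.2, 0.0, 25.5, -20.7, 7.5, 0.0, 25.5, -20.8, 7.5, 0.0, 25.5, -20.7, 7.5, 0.0, 25.5, -20.8, 7.5, 0.0, 25.5, -20.7, 7.5, 0.0]
[25.6, -20.8, 7.5, 0.0, 25.5, -20.7, 7.5, 0.0, 25.6, -20.8, 7.5, 0.0]
```

View pics/w7.png

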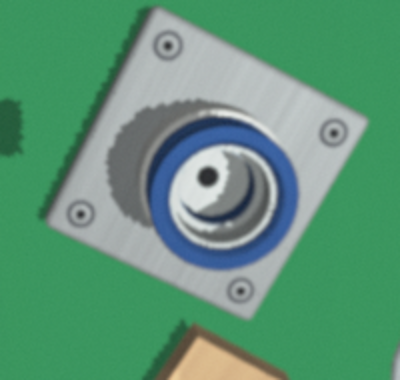

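The pulley's body sits on the ring, level, centred at crop (222,197). On to the bearing.

Emit:
apply_moves(motion=[24.6, -24.6, -1.3, 0, 24.6, -24.6, -1.3, 0, 24.6, -24.7, -1.3, 0, 24.6, -24.6, -1.3, 0, 24.6, -24.7, -1.2, 0, 25.5, -20.7, 7.5, 0, 25.5, -20.8, 7.5, 0, 25.5, -20.7, 7.5, 0, 25.5, -20.8, 7.5, 0, 25.5, -20.7, 7.5, 0])

```text
time: 20.95
eef_pos: [0.4235, 0.2438, 0.2018]
orientation: [-179.9, 0.1, 60.0]
ft_force: [0.3, -0.7, -0.8]
opening: 0.0854
finger_force: 0.0
```

Emit:
apply_moves(motion=[25.6, -20.8, 7.5, 0, 25.5, -20.7, 7.5, 0, 25.6, -20.8, 7.5, 0, 0, 0, 25, 0, 0, 0, 25, 0, 0, 0, 0, 0, 0, 0, 0, 0])

```text
time: 21.53
eef_pos: [0.4076, 0.3394, 0.1294]
orientation: [-179.9, 0.2, 60.0]
ft_force: [0.4, -0.6, 0.3]
opening: 0.085
finger_force: 0.0
```

```bash
python3 - <<'E'
from h import *
st=env.get_state(); print(st['eef_pos'],st['orientation'])
s=cams.snapshot('wrist'); im=np.array(s['pixels']).astype(int); R,G,B=im[...,0],im[...,1],im[...,2]
find('bearing',.0195,s)
c=np.rint(proj(s,[[.408,.34,.0195]])[0]).astype(int); print(c)
crop=im[c[1]-60:c[1]+60,c[0]-60:c[0]+60,::-1].astype(np.uint8).copy()
for z,r in ((.0195,.02),(.0195,.0085),(.002,.02)):
    a=np.linspace(0,2*np.pi,60); q=proj(s,np.c_[.4083+r*np.cos(a),.3398+r*np.sin(a),0*a+z])-(c-60)
    big=q*4
    if z==.0195 and r==.02: crop=cv2.resize(crop,None,fx=4,fy=4)
    cv2.polylines(crop,[np.rint(big).astype(np.int32)],True,(0,0,255) if z>.01 else (255,255,0),1)
cv2.imwrite('pics/w8.png',crop)
E
```

```text
[0.4075742  0.33940809 0.12937979] [-179.86403202    0.24482374   60.00130136]
[323 237]
```

View pics/w8.png

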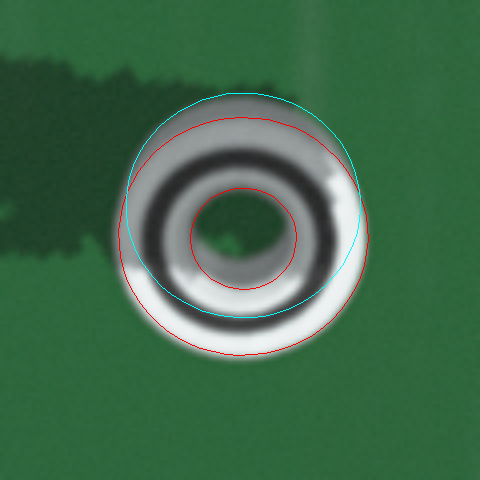

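The overlay fits the bearing within about 1 mm (slightly toward tool -x). I'll pick it up.

Emit:
apply_moves(motion=[-0.6, 0, 30, 0, 0, 0, 30, 0, 0, 0, 30, 0, 0, 0, 20, 0, 0, 0, 10, 0, 0, 0, 1, 0, 0, 0, 0, 0, 0, 0, 0, 0])

```text
time: 22.3
eef_pos: [0.4091, 0.3399, 0.0119]
orientation: [179.9, -0.1, 60.0]
ft_force: [0.0, -0.2, 0.6]
opening: 0.0853
finger_force: 0.0
```

Emit:
apply_moves(motion=[0, 0, 0, 0, 0, 0, 0, 0, 0, 0, 0, 0, 0, 0, 0, 0, 0, 0, 0, 0, 0, 0, 0, 0, 0, 0, 0, 0], jaw=1)

```text
time: 22.88
eef_pos: [0.4083, 0.3396, 0.0112]
orientation: [180.0, -0.1, 60.0]
ft_force: [-1.4, -1.3, 9.0]
opening: 0.0379
finger_force: 39.2
```

```bash
python3 - <<'E'
from h import *
st=env.get_state(); print(st['eef_pos'],st['opening'])
e=st['eef_pos']
plan([(e[0],e[1],.12,60),(.45,.2,.24,60),(.495,-.088,.24,60)],vmax=36)
E
```

```text
[0.40825865 0.33958398 0.01116014] 0.03786485005043702
[0.0, 0.0, -27.2, 0.0, 0.0, 0.0, -27.2, 0.0, 0.0, 0.0, -27.2, 0.0, 0.0, 0.0, -27.2, 0.0, -16.7, 17.7, -20.0, 0.0, -16.7, 17.6, -20.0, 0.0, -16.7, 17.7, -20.0, 0.0, -16.6, 17.6, -20.0, 0.0, -16.7, 17.7, -20.0, 0.0, -16.6, 17.6, -20.0, 0.0]
[-25.2, 20.3, -0.0, 0.0, -25.2, 20.3, -0.0, 0.0, -25.2, 20.3, -0.0, 0.0, -25.2, 20.3, -0.0, 0.0, -25.2, 20.4, -0.0, 0.0, -25.2, 20.3, -0.0, 0.0, -25.3, 20.4, -0.0, 0.0, -25.2, 20.3, -0.0, 0.0, -25.3, 20.4, -0.0, 0.0]
```

Emit:
apply_moves(motion=[0, 0, -10, 0, 0, 0, -22, 0, 0, 0, -26, 0, 0, 0, -26, 0, 0, 0, -25, 0, -16.7, 17.7, -20, 0, -16.7, 17.6, -20, 0, -16.7, 17.7, -20, 0, -16.6, 17.6, -20, 0, -16.7, 17.7, -20, 0])

```text
time: 23.72
eef_pos: [0.4425, 0.222, 0.221]
orientation: [180.0, -0.0, 60.0]
ft_force: [1.1, -0.6, -0.3]
opening: 0.0372
finger_force: 40.5
```

Emit:
apply_moves(motion=[-16.6, 17.6, -20, 0, -25.2, 20.3, 0, 0, -25.2, 20.3, 0, 0, -25.2, 20.3, 0, 0, -25.2, 20.3, 0, 0, -25.2, 20.4, 0, 0, -25.2, 20.3, 0, 0, -25.3, 20.4, 0, 0, -25.2, 20.3, 0, 0, -25.3, 20.4, 0, 0])

```text
time: 24.55
eef_pos: [0.4944, -0.0897, 0.24]
orientation: [180.0, -0.0, 60.0]
ft_force: [0.7, 0.4, -1.4]
opening: 0.0373
finger_force: 40.4
```

Emit:
apply_moves(motion=[0, 0, 0, 0, 0, 0, 0, 0, 0, 0, 0, 0])

```text
time: 24.8
eef_pos: [0.4944, -0.0881, 0.2395]
orientation: [-180.0, -0.0, 60.0]
ft_force: [-1.1, 0.7, -1.5]
opening: 0.0376
finger_force: 40.5
```

```bash
python3 - <<'E'
from h import *
st=env.get_state(); print(st['eef_pos'],st['orientation'],st['opening'],st['finger_force'])
s=cams.snapshot('wrist'); im=np.array(s['pixels']).astype(int); R,G,B=im[...,0],im[...,1],im[...,2]
find('pulley',.062,s); find('bearing',.2,s)
c=np.rint(proj(s,[[.5405,-.118,.062]])[0]).astype(int)
circ(s,(c[0]-60,c[1]-60,c[0]+60,c[1]+60),(B>G+40),.062)
e=st['eef_pos']; a=np.linspace(0,2*np.pi,60); v=im[...,::-1].astype(np.uint8).copy()
for dz,rr in ((-.009,.02),(.0085,.02),(.0085,.0085)):
    q=proj(s,np.c_[e[0]+rr*np.cos(a),e[1]+rr*np.sin(a),0*a+e[2]+dz]); cv2.polylines(v,[np.rint(q).astype(np.int32)],True,(0,0,255),1)
for z,rr in ((.062,.03),(.062,.024),(.057,.0215)):
    q=proj(s,np.c_[.5407+rr*np.cos(a),-.1185+rr*np.sin(a),0*a+z]); cv2.polylines(v,[np.rint(q).astype(np.int32)],True,(0,255,255),1)
cv2.imwrite('pics/w9.png',cv2.resize(v[150:430,200:480],None,fx=2,fy=2))
E
```

```text
[ 0.49438096 -0.08806064  0.23952756] [-1.79976187e+02 -1.24172474e-02  5.99626216e+01] 0.03756841657122778 40.46924929083616
pulley 0.79 [352. 177. 431. 252.] mean [ 540.9 -117.6] ell ((540.4392700195312, -117.25542449951172), (60.41941833496094, 65.15115356445312), 2.1409335136413574)
bearing 0.57 [268. 272. 373. 378.] mean [ 482.7 -107.9] ell ((481.8912353515625, -109.2603988647461), (52.828529357910156, 61.9312858581543), 151.03024291992188)
[ 356  180   73   72 1769] ell [ 540.8 -118.7] [58.5 59.3] mec [ 541.3 -118.7]
```

View pics/w9.png

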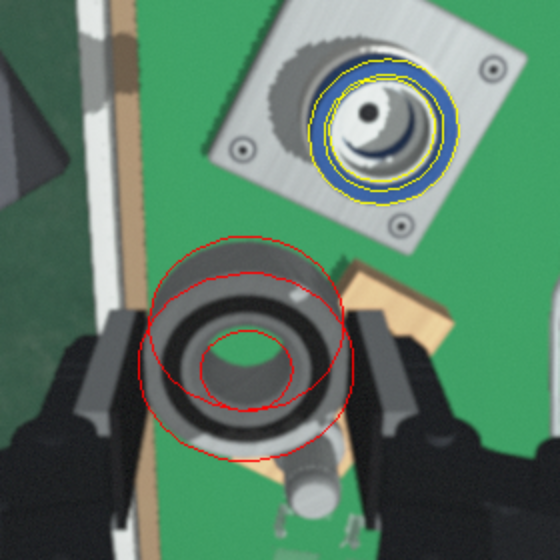

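The held bearing and the pulley both match the predicted outlines. I'll lower the bearing in.

```bash
python3 - <<'E'
from h import *
plan([(.541,-.118,.12,60),(.541,-.118,.08,60)])
E
```

```text
[-0.9, 13.9, 29.9, 0.0, -0.9, 13.9, 29.9, 0.0, -0.9, 13.9, 29.9, 0.0, -0.8, 14.0, 29.9, 0.1, -0.0, -0.0, 20.0, -0.0, -0.0, -0.0, 20.0, -0.0]
```

Emit:
apply_moves(motion=[-0.9, 13.9, 29.9, 0, -0.9, 13.9, 29.9, 0, -0.9, 13.9, 29.9, 0, -0.8, 14, 29.9, 0, 0, 0, 20, 0, 0, 0, 20, 0, 0, 0, 0, 0, 0, 0, 0, 0, 0, 0, 0, 0])

```text
time: 25.7
eef_pos: [0.5418, -0.1187, 0.081]
orientation: [179.9, -0.0, 60.1]
ft_force: [-0.6, 0.8, -0.4]
opening: 0.038
finger_force: 40.5
```

Emit:
apply_moves(motion=[0, 0, 3, 0, 0, 0, 3, 0, 0, 0, 3, 0, 0, 0, 2, 0, 0, 0, 0, 0, 0, 0, 0, 0, 0, 0, 0, 0])

```text
time: 26.28
eef_pos: [0.5413, -0.1191, 0.0688]
orientation: [180.0, -0.0, 60.0]
ft_force: [-1.0, 0.2, -0.9]
opening: 0.0376
finger_force: 40.5
```

Emit:
apply_moves(motion=[0, 0, 1.2, 0, 0, 0, 1, 0, 0, 0, 0, 0, 0, 0, 0, 0])

```text
time: 26.62
eef_pos: [0.5414, -0.1192, 0.0668]
orientation: [180.0, -0.0, 60.0]
ft_force: [-0.7, 0.2, 4.3]
opening: 0.0376
finger_force: 40.9
```

Emit:
apply_moves(motion=[0, 0, 0, 0, 0, 0, 0, 0, 0, 0, 0, 0, 0, 0, 0, 0, 0, 0, 0, 0], jaw=-1)

```text
time: 27.03
eef_pos: [0.5412, -0.1191, 0.0664]
orientation: [-180.0, 0.0, 60.0]
ft_force: [0.9, 0.4, -0.9]
opening: 0.0857
finger_force: 0.0
```

Emit:
apply_moves(motion=[0, 0, -12, 0, 0, 0, -25, 0, 0, 0, -28, 0, 0, 0, -28, 0, 0.9, -13.9, -29.8, 0, 0.9, -13.9, -29.8, 0, 0.9, -13.9, -15, 0, 0.9, -13.9, 0, 0, 0, 0, 0, 0, 0, 0, 0, 0])

```text
time: 27.87
eef_pos: [0.4947, -0.088, 0.2344]
orientation: [180.0, -0.0, 60.0]
ft_force: [0.5, -0.6, -0.4]
opening: 0.0851
finger_force: 0.0
```

```bash
python3 - <<'E'
from h import *
st=env.get_state(); print(st['eef_pos'],st['orientation'])
s=cams.snapshot('wrist'); im=np.array(s['pixels']).astype(int); R,G,B=im[...,0],im[...,1],im[...,2]
find('bearing',.0745,s); find('pulley',.062,s); find('wide_driver',.068,s)
a=np.linspace(0,2*np.pi,60); v=im[...,::-1].astype(np.uint8)
v=cv2.resize(v[:,200:520],None,fx=2,fy=2)[200:760]
for z,rr in ((.062,.03),(.0745,.02),(.0745,.0085)):
    q=(proj(s,np.c_[.5407+rr*np.cos(a),-.1185+rr*np.sin(a),0*a+z])-[200,0])*2-[0,200]; cv2.polylines(v,[np.rint(q).astype(np.int32)],True,(0,255,255),1)
cv2.imwrite('pics/w10.png',v)
E
```

```text
[ 0.4947264  -0.0880162   0.23438096] [ 1.79950515e+02 -7.20799135e-03  6.00260252e+01]
bearing 0.76 [364. 194. 419. 247.] mean [ 540.6 -117.5] ell ((540.5214233398438, -117.79588317871094), (39.271568298339844, 43.800071716308594), 2.908933162689209)
pulley 0.6 [355. 177. 430. 255.] mean [ 539.9 -112.3] ell ((540.3333740234375, -117.55162048339844), (59.57175064086914, 64.50955963134766), 2.9514219760894775)
wide_driver 0.97 [334. 356. 371. 412.] mean [ 441.6 -236.8] ell ((440.810791015625, -238.46530151367188), (36.08614730834961, 62.924896240234375), 156.15692138671875)
```

View pics/w10.png

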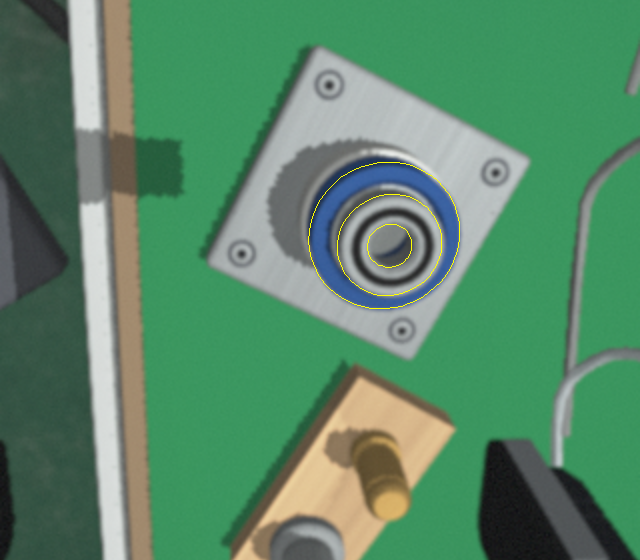

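The bearing is level and seated, fitting the predicted outline at the recess floor. Now the steel driver, at the bottom left of the stand.

```bash
python3 - <<'E'
from h import *
plan([(.4337,-.2585,.20,60)],start=(.4947,-.0878,.2355,60))
E
```

```text
[-29.7, 5.4, 5.9, 0.0, -29.7, 5.4, 5.9, 0.0, -29.7, 5.4, 5.9, 0.0, -29.7, 5.4, 5.9, 0.0, -29.8, 5.5, 5.9, 0.0, -29.7, 5.4, 6.0, 0.0]
```

Emit:
apply_moves(motion=[-29.7, 5.4, 5.9, 0, -29.7, 5.4, 5.9, 0, -29.7, 5.4, 5.9, 0, -29.7, 5.4, 5.9, 0, -29.8, 5.5, 5.9, 0, -29.7, 5.4, 6, 0, 0, 0, 0, 0, 0, 0, 0, 0, 0, 0, 0, 0])

```text
time: 28.82
eef_pos: [0.4339, -0.259, 0.1982]
orientation: [-179.9, -0.0, 60.0]
ft_force: [0.3, 0.6, 0.7]
opening: 0.0855
finger_force: 0.0
```

```bash
python3 - <<'E'
from h import *
st=env.get_state(); print(st['eef_pos'],st['orientation'])
s=cams.snapshot('wrist'); im=np.array(s['pixels']).astype(int); R,G,B=im[...,0],im[...,1],im[...,2]
find('wide_driver',.068,s)
a=np.linspace(0,2*np.pi,60); v=im[...,::-1].astype(np.uint8)
c=np.rint(proj(s,[[.4333,-.2587,.05]])[0]).astype(int); print(c); o=c-70
v=cv2.resize(v[o[1]:o[1]+140,o[0]:o[0]+140],None,fx=4,fy=4)
for z,rr in ((.03,.019),(.068,.013),(.02,.019)):
    q=(proj(s,np.c_[.4333+rr*np.cos(a),-.2587+rr*np.sin(a),0*a+z])-o)*4; cv2.polylines(v,[np.rint(q).astype(np.int32)],True,(0,255,255),1)
for z in (.03,.068): print(z,[ (proj(s,[[.4333+dx,-.2587+dy,z]])[0]-proj(s,[[.4333,-.2587,z]])[0]).round(1)*4 for dx,dy in ((.0005,.000866),(.000866,-.0005))])
cv2.imwrite('pics/w11.png',v)
E
```

```text
[ 0.43394049 -0.25895086  0.19815733] [-1.79945751e+02 -2.65877684e-02  5.99523466e+01]
wide_driver 0.77 [295. 190. 346. 246.] mean [ 437.1 -250. ] ell ((436.9533996582031, -250.59613037109375), (32.58535385131836, 39.605262756347656), 150.5646514892578)
[322 223]
0.03 [array([-0. , -4.8]), array([ 5.2, -0. ])]
0.068 [array([-0. , -5.6]), array([ 6., -0.])]
```

View pics/w11.png

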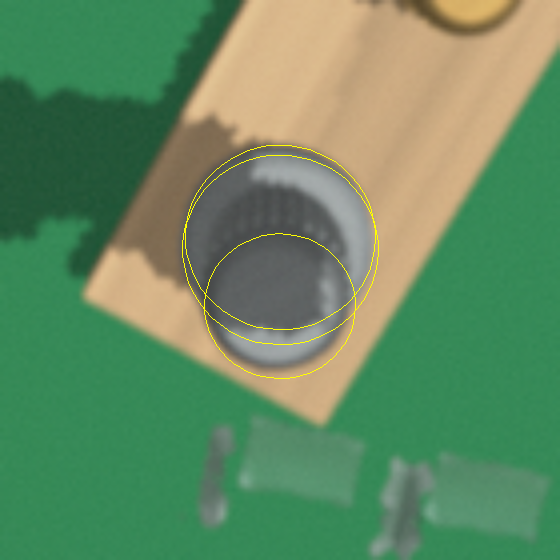

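The overlay puts the driver about 1.2 mm further toward tool +x, at (0.434,-0.258). I'll descend and grip the stem.

Emit:
apply_moves(motion=[1.1, 0, 33, 0, 0, 0, 33, 0, 0, 0, 33, 0, 0, 0, 25, 0, 0, 0, 20, 0, 0, 0, 15, 0, 0, 0, 5, 0, 0, 0, 0, 0, 0, 0, 0, 0])

```text
time: 29.67
eef_pos: [0.435, -0.2576, 0.0352]
orientation: [180.0, 0.0, 60.1]
ft_force: [-0.1, 0.2, 0.1]
opening: 0.0856
finger_force: 0.0
```

Emit:
apply_moves(motion=[0, 0, 0, 0, 0, 0, 0, 0, 0, 0, 0, 0, 0, 0, 0, 0, 0, 0, 0, 0, 0, 0, 0, 0, 0, 0, 0, 0, 0, 0, 0, 0], jaw=1)

```text
time: 30.33
eef_pos: [0.4344, -0.258, 0.0351]
orientation: [180.0, 0.0, 60.0]
ft_force: [-1.6, -0.0, 5.6]
opening: 0.025
finger_force: 39.0
```

Emit:
apply_moves(motion=[0, 0, -12, 0, 0, 0, -22, 0, 0, 0, -28, 0, 0, 0, -33, 0, 0, 0, -33, 0, 0, 0, -33, 0, 0, 0, -33, 0, 29.7, -5.4, -10, 0, 29.7, -5.4, 0, 0, 29.7, -5.4, 0, 0])

```text
time: 31.17
eef_pos: [0.4652, -0.1721, 0.2395]
orientation: [179.9, -0.0, 59.9]
ft_force: [0.8, 0.2, -2.9]
opening: 0.025
finger_force: 39.8
```

Emit:
apply_moves(motion=[29.7, -5.4, 0, 0, 29.7, -5.4, 0, 0, 29.7, -5.4, 0, 0, 0, 0, 0, 0, 0, 0, 0, 0, 0, 0, 0, 0])

```text
time: 31.67
eef_pos: [0.4953, -0.0874, 0.2384]
orientation: [-180.0, 0.0, 60.0]
ft_force: [-0.8, -0.9, -2.3]
opening: 0.025
finger_force: 39.7
```

```bash
python3 - <<'E'
from h import *
st=env.get_state(); print(st['eef_pos'],st['orientation'],st['opening'])
s=cams.snapshot('wrist'); im=np.array(s['pixels']).astype(int)
e=st['eef_pos']; a=np.linspace(0,2*np.pi,60); v=im[...,::-1].astype(np.uint8); o=np.array([200,130])
v=cv2.resize(v[130:430,200:500],None,fx=2,fy=2)[:600]
for z,rr in ((.062,.03),(.0745,.02),(.0745,.0085)):
    q=(proj(s,np.c_[.5408+rr*np.cos(a),-.1185+rr*np.sin(a),0*a+z])-o)*2; cv2.polylines(v,[np.rint(q).astype(np.int32)],True,(0,255,255),1)
for dz,rr in ((-.0265,.005),(-.0145,.019),(-.0045,.019),(.0335,.013)):
    q=(proj(s,np.c_[e[0]+rr*np.cos(a),e[1]+rr*np.sin(a),0*a+e[2]+dz])-o)*2; cv2.polylines(v,[np.rint(q).astype(np.int32)],True,(0,0,255),1)
cv2.imwrite('pics/w12.png',v)
plan([(.541,-.1183,.14,60),(.541,-.1183,.103,60)])
E
```

```text
[ 0.49527574 -0.08735701  0.23839891] [-1.79977414e+02  1.91530815e-02  6.00408771e+01] 0.02500283834935113
[-0.9, 13.7, 24.6, -0.0, -0.9, 13.7, 24.6, -0.0, -0.8, 13.8, 24.6, -0.0, -0.9, 13.7, 24.6, -0.0, 0.0, 0.0, 18.5, -0.0, 0.0, 0.0, 18.5, -0.0]
```

View pics/w12.png

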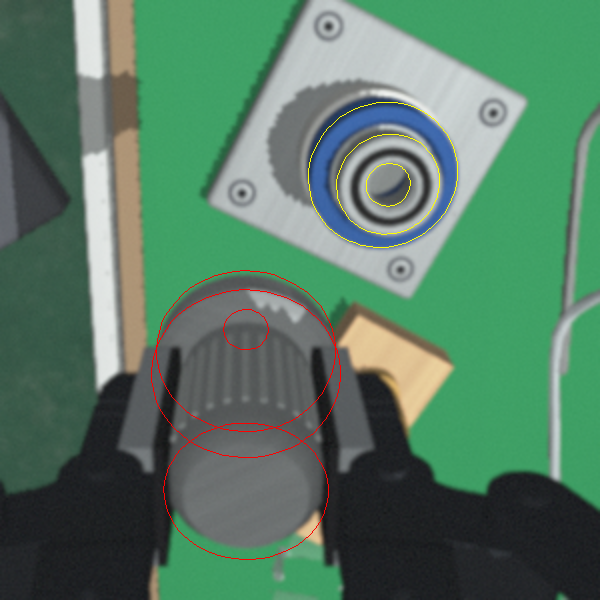

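The driver hangs upright and matches the predicted outline, and the bearing's bore is at crop (388,184). I'll lower it onto the bearing.

Emit:
apply_moves(motion=[-0.9, 13.7, 24.6, 0, -0.9, 13.7, 24.6, 0, -0.8, 13.8, 24.6, 0, -0.9, 13.7, 24.6, 0, 0, 0, 18.5, 0, 0, 0, 14, 0, 0, 0, 0, 0, 0, 0, 0, 0, 0, 0, 0, 0])

```text
time: 32.47
eef_pos: [0.5415, -0.1187, 0.1087]
orientation: [179.9, -0.0, 59.9]
ft_force: [0.4, -0.2, -2.0]
opening: 0.0249
finger_force: 39.8
```

Emit:
apply_moves(motion=[0, 0, 3, 0, 0, 0, 3, 0, 0, 0, 3, 0, 0, 0, 3, 0, 0, 0, 2, 0, 0, 0, 0, 0, 0, 0, 0, 0])

```text
time: 33.05
eef_pos: [0.5412, -0.1178, 0.0936]
orientation: [-180.0, 0.0, 60.0]
ft_force: [0.3, -0.5, -2.5]
opening: 0.0249
finger_force: 39.8
```

Pilot is in the bore with no contact force. A little further.

Emit:
apply_moves(motion=[0, 0, 1.5, 0, 0, 0, 1.2, 0, 0, 0, 1, 0, 0, 0, 0, 0, 0, 0, 0, 0])

```text
time: 33.47
eef_pos: [0.5412, -0.1178, 0.0899]
orientation: [-180.0, 0.0, 60.0]
ft_force: [-0.6, 0.7, -1.5]
opening: 0.0248
finger_force: 39.8
```

Emit:
apply_moves(motion=[0, 0, 0.8, 0, 0, 0, 0, 0, 0, 0, 0, 0])

```text
time: 33.72
eef_pos: [0.5413, -0.1179, 0.0896]
orientation: [180.0, -0.0, 60.0]
ft_force: [-1.7, 0.7, 3.6]
opening: 0.0248
finger_force: 40.3
```

Emit:
apply_moves(motion=[0, 0, 0, 0, 0, 0, 0, 0, 0, 0, 0, 0, 0, 0, 0, 0, 0, 0, 0, 0], jaw=-1)

```text
time: 34.13
eef_pos: [0.5413, -0.1178, 0.0891]
orientation: [-180.0, -0.0, 60.0]
ft_force: [-1.2, -0.3, -0.3]
opening: 0.0832
finger_force: 0.0
```

Emit:
apply_moves(motion=[0, 0, -12, 0, 0, 0, -25, 0, 0, 0, -28, 0, 0, 0, -28, 0, 0, 0, -28, 0, 0.9, -13.9, -15, 0, 0.9, -13.9, 0, 0, 0.9, -13.9, 0, 0, 0.9, -13.9, 0, 0, 0, 0, 0, 0])

```text
time: 34.97
eef_pos: [0.4932, -0.0858, 0.2257]
orientation: [-180.0, -0.0, 60.0]
ft_force: [0.0, -0.5, 1.0]
opening: 0.0855
finger_force: 0.0
```

Emit:
apply_moves(motion=[0, 0, 0, 0, 0, 0, 0, 0])

```text
time: 35.13
eef_pos: [0.4954, -0.0872, 0.2253]
orientation: [180.0, -0.0, 60.0]
ft_force: [0.3, 0.3, 0.3]
opening: 0.0852
finger_force: 0.0
```

```bash
python3 - <<'E'
from h import *
st=env.get_state(); print(st['eef_pos'],st['orientation'],st['opening'])
s=cams.snapshot('wrist'); im=np.array(s['pixels']).astype(int)
a=np.linspace(0,2*np.pi,60); v=im[...,::-1].astype(np.uint8); o=np.array([270,110])
v=cv2.resize(v[110:310,270:500],None,fx=3,fy=3)[:600]
for z,rr in ((.062,.03),(.0745,.02),(.0845,.019),(.1225,.013)):
    q=(proj(s,np.c_[.5408+rr*np.cos(a),-.1185+rr*np.sin(a),0*a+z])-o)*3; cv2.polylines(v,[np.rint(q).astype(np.int32)],True,(0,255,255),1)
cv2.imwrite('pics/w13.png',v)
t=cams.snapshot('side'); w=np.array(t['pixels'])[100:250,280:430,::-1]; cv2.imwrite('pics/s13.png',cv2.resize(w,None,fx=4,fy=4))
E
```

```text
[ 0.49541953 -0.08721528  0.22527878] [ 1.79962155e+02 -4.50209715e-03  6.00047992e+01] 0.08520746738382134
```

View pics/w13.png

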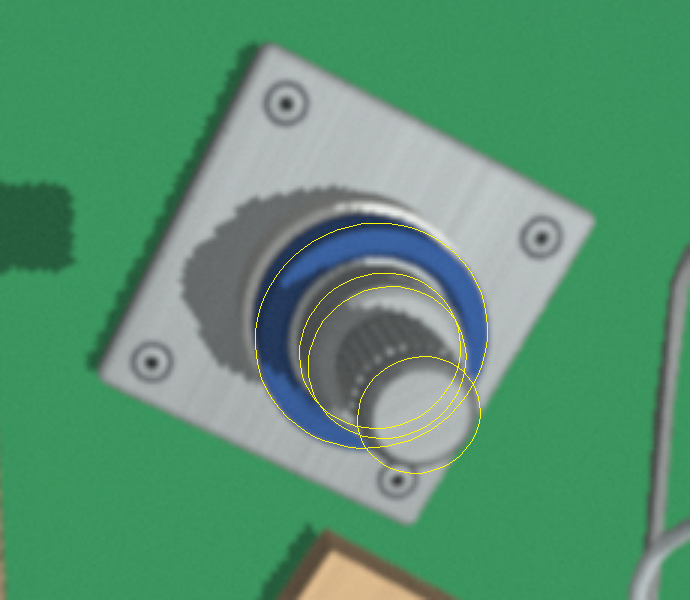

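View pics/s13.png

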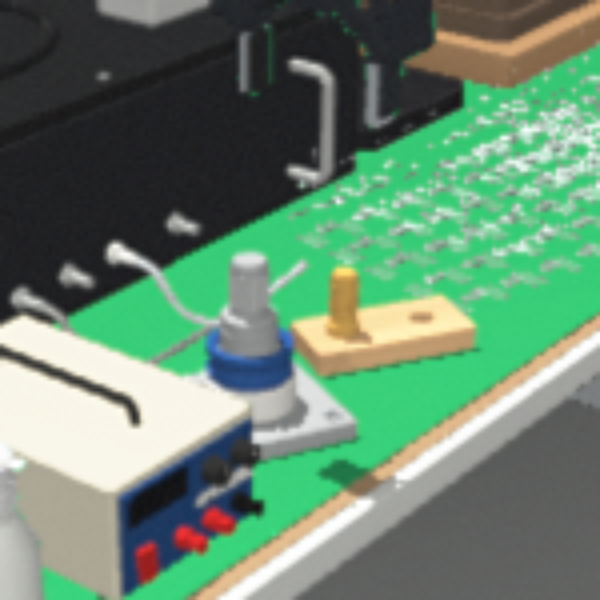

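The stack stands upright with ring, pulley, bearing and driver in order. The driver matches the predicted seated outline, the brass driver is untouched and the gripper is clear. I'll hand it in.

```bash
python3 -c "
from station import env
print(env.sign_off())"
```

```text
the job is handed in; nothing more can be done
None
```

The job is handed in: ring, pulley, bearing and steel driver are stacked on the press plate, and the last pictures show them upright with the gripper clear; the hand-in gave no pass/fail result.

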